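# Make up two eye-examination kits

## Robot

A 6-joint arm with a two-finger parallel gripper is mounted at the origin on the work surface. World frame = base frame: x ahead of the robot, y to its left, z up, the work surface at z = 0. Lengths are in m, angles in rad, forces in N, time in s.
With the tool pointing down it reaches from about 0.375 to 0.9 m from the base axis. Payload 3.1 kg.
Tool frame: the origin (TCP) lies on the centre line of the jaws, within the pads' length; the fingertips stand 25 mm ahead of it and the grasp point (between the pads) lies 6 mm ahead of it (manip.tips_ahead is the distance from the TCP to the fingertips, in m); z points along the fingers, y is the direction in which the jaws open and shut (so a half turn about z gives the same grasp; the last joint's range is limited). The gripper opens to 85 mm and grips with 20 to 120 N. Pads are 22 mm wide; open, the fingers measure 114 mm over their backs; the gripper's body (76 mm by 85 mm) begins 54 mm behind the grasp point. The pads swing forward as they close: fully open they stand 13 mm farther back than shut.
Start: joints at [1.065, 0.527, 1.433, -0, 1.181, -0.178], TCP at [0.201, 0.592, 0.256] pointing down, gripper open.
Joint ranges: [-3.08, 3.08], [-0.75, 2.2], [0.22, 2.44], [-1.43, 4.57], [0, 2.65], [-2.85, 2.85]. Speed limits (rad/s): [2.79, 2.79, 3.14, 3.14, 3.14, 3.14].

## Interface

Orientations are given as a unit quaternion [x, y, z, w].
In Python, from station import manip gives the robot as it stands.
- The arm moves only by the tool play_rows, never from a script. Its argument "steps" is a list that holds one entry, the list of rows, each a list of 6 numbers: the shift along the tool's x, y, z in m, then the turn, a rotation vector about the tool's x, y, z in degrees. In form: [[[x, y, z, rx, ry, rz], ...]]. A call has 1 to 10 rows; each row shifts and turns the commanded pose from where the row before left it, along the tool's axes as they then stand; what a row does not reach is not made up. A row lasts 1/8 s, in which the tool goes at most 62.5 mm and 10.7 degrees, less where a joint would pass 70% of its speed; a pose out of reach is approached as far as the arm can. A call is refused whole if a number of a shift passes 0.0625 or a number of a turn 10.7, either way. A call with a gripper value outside its range is refused whole. "fingers" is the opening, from 0 (shut) to 1 (fully open), set as the call begins (left out, the last holds). The fingers move at their own pace and stop on an object; "squeeze" is the grip in N (left out, the last holds). Time passes only in rows, so rows that do not move let the fingers close. It gives the time, the measured TCP pose, the force and the opening at its end, in the units of the state.
- manip.sense(): the state, without advancing time (a new reading comes with each control period).
- manip.snapshot(name): name is "scene" or "top"; returns a dict with "img" (400x640x3 uint8, red, green, blue), "K" (3x3 intrinsics, pixels), "world_from_camera" (4x4, takes a point from camera to world coordinates). Camera axes: x right, y down, z forward; pixel columns grow to the right and rows downward; lengths in m; the calibration is good to about 2 mm. A picture is of the moment at which its call begins. There is no depth.
- manip.sign_off(): hands the job in, once; it reports no verdict.
Trained networks look in a picture, given as the dict that the camera call returned (one of the last four; its "shot" number tells which), for a name from the list of things; names that differ only in an ending like _2 or _b are one class to them, and where a whole thing is asked for, a point or a joint stands for the part that bears it (a point fixed in the world has none). Each returns a list of dicts, best first, with "score" (0 to 1); they miss things now and then, are a little off and sometimes report something else, mostly with a low value. They report only what shows in the picture. A call takes as long as a camera call. They do not tell look-alikes from the thing itself.
- manip.regions_of(label, picture): "pixels" (400x640 bool, what is visible of it) and "rect" ([left, top, right, bottom] in pixels, round what is visible of it).
- manip.pinpoint(label, picture): "point" ([column, row] in pixels: a listed point, or the origin of a listed thing).
The state is a dict: "t": time; "q": joint angles; "qd": joint speeds; "tau": joint torques, N m; "tcp_pos": TCP position; "tool_rot": TCP orientation; "force": force on the tool from outside, world axes, zero at the start; "ft_torque": the same for the moment, N m; "finger_gap": opening from 0.0 (shut) to 1.0 (fully open).
Only numpy, scipy, OpenCV 4.12 (cv2) and the standard library are available. Lean on these libraries where they do the work, as an engineer would, in place of code of your own. Each camera call takes 0.05 s, during which the arm holds its last target.

## Task

Make up the two examination kits from the stock on the table: in the rectangular tray, lay the largest of the three chrome-rimmed lenses in the bigger compartment and stand the dropper bottle in the smaller one; in the round tray, lay the red occluder disc in the bigger compartment and the smallest lens in the smaller one. Each thing stays the way up it is now, ends flat on the tray floor wholly inside its compartment, and the lenses are lowered in, not dropped. Leave the middle-sized lens, the trial frame and the pen cup where they are.

Things in the scene. Friction and masses are not known exactly. Their poses are not given: they have to be found in the camera images.
- large_lens: The largest of the three lenses. Chrome-rimmed round convex lens lying flat, the glass in its top: a plain cylinder 54 mm across and 20 mm high, 45 g. Origin at the centre of its underside, z up.
- middle_lens: The middle-sized lens, which stays where it is. Chrome-rimmed round convex lens lying flat, the glass in its top: a plain cylinder 42 mm across and 20 mm high, 32 g. Origin at the centre of its underside, z up.
- small_lens: The smallest of the three lenses. Chrome-rimmed round convex lens lying flat, the glass in its top: a plain cylinder 30 mm across and 20 mm high, 20 g. Origin at the centre of its underside, z up.
- occluder: Red plastic occluder: a disc 50 mm across and 6 mm thick lying flat, with an upright grip fin across its top. The fin is 34 mm long (along x), 10 mm thick (along y) and rises from the disc to 29 mm above the underside. Origin at the centre of the underside, z up. 25 g.
- dropper: White plastic eye-drop bottle standing upright: body 24 mm across up to 38 mm, then a cap 18 mm across up to 58 mm. Origin at the centre of its underside, z up. 22 g.
- rect_tray: Rectangular grey kit tray, fixed to the table, 86 mm (x) by 138 mm (y), at any yaw. Origin at the centre of its underside. The floor is 3 mm thick; the 4 mm walls and the divider have their tops 9 mm above the table. The divider runs along x at y = 13 to 17 mm. Bigger compartment: x -39 to 39, y -65 to 13 mm (centre x 0, y -26). Smaller compartment: x -39 to 39, y 17 to 65 mm (centre x 0, y 41).
- round_tray: Round grey kit tray, fixed to the table, 132 mm across, at any yaw. Origin at the centre of its underside. The floor is 3 mm thick; the 4 mm wall (inner radius 62 mm) and the divider have their tops 9 mm above the table. The divider is a straight bar along x at y = 12 to 16 mm. Bigger compartment: from y -62 to 12 mm (a good spot is x 0, y -25). Smaller compartment: from y 16 to 62 mm (a good spot is x 0, y 39).
- trial_frame: Black metal trial frame with two round rims, standing open like spectacles on its rims and temple ends, 136 mm wide (y), 52 to 62 mm high; bystander. Origin on the table under the bridge; the temples reach 112 mm along +x. Loose, 70 g.
- pen_cup: Squat white ceramic pen cup, 80 mm across and 75 mm high, with three pens reaching 160 mm high; bystander. Origin at the centre of its underside. Loose, 350 g.
- lens_case: Open black trial lens case full of lenses, fixed on the table at the robot's left, beyond the work; bystander. 260 mm (x) by 170 mm (y), 40 mm high, its lid propped up from the far (+y) edge to about 205 mm high. Origin at the centre of its underside.
Mind the look-alikes: they are no part of the job. Leave any purple look-alike of the small_lens alone. What is shaped like the large_lens but yellow is not meant.

How it is judged:
At the end, for the whole second after the job is handed in: Each of the four things wholly inside its named compartment (to 2 mm), underside within 3 mm of the tray floor, upright to 0.1 rad, at rest and released; middle-sized lens, trial frame and pen cup within 20 mm of where they were (z of each of large_lens, dropper in the frame of rect_tray below 0.006 m and angle between each of large_lens, dropper, occluder, small_lens's own z axis and vertical below 0.1 rad and linear speed of each of large_lens, dropper, occluder, small_lens below 0.02 m/s and x of large_lens in the frame of rect_tray between -0.014 and 0.014 m and y of large_lens in the frame of rect_tray between -0.04 and -0.012 m and x of dropper in the frame of rect_tray between -0.029 and 0.029 m and y of dropper in the frame of rect_tray between 0.027 and 0.055 m and z of each of occluder, small_lens in the frame of round_tray below 0.006 m and y of occluder in the frame of round_tray between -0.039 and -0.011 m and horizontal distance between occluder and round_tray below 0.039 m and y of small_lens in the frame of round_tray between 0.029 and 0.049 m and horizontal distance between small_lens and round_tray below 0.049 m and distance of each of middle_lens, trial_frame, pen_cup from where it was at the start of the episode below 0.02 m); the robot touches nothing.
It fails at once if the middle-sized lens is shifted by 20 mm or more (distance of middle_lens from where it was at the start of the episode above 0.02 m).
It fails at once if the trial frame is shifted by 20 mm or more (distance of trial_frame from where it was at the start of the episode above 0.02 m).
It fails at once if the pen cup is shifted by 20 mm or more (distance of pen_cup from where it was at the start of the episode above 0.02 m).
It fails at once if the largest lens is dropped (falls freely from more than about 25 mm) (linear speed of large_lens above 0.7 m/s and contact force between the fingers and large_lens below 0.01 N).
It fails at once if the smallest lens is dropped (falls freely from more than about 25 mm) (linear speed of small_lens above 0.7 m/s and contact force between the fingers and small_lens below 0.01 N).
It also fails if it takes over 102 s, if anything falls off the work surface, if the arm or the gripper's body presses on something with over 40 N, if the wrist force passes 120 N, or if a joint passes its speed limit or range.

## Working session

There is one attempt and no reset: what is moved stays moved. The work goes in short steps, Python scripts to look and compute and a tool call to move; the robot and the scene stay as the last step left them, time stands still between calls to the robot, and variables do not carry over. Pictures are saved under pics/ and viewed, and the job is handed in when it is done.

Besides the shell and the picture viewer there is one more tool, called after "Call:" as name(argument=value, ...) on one line, values as JSON. play_rows: Moves the arm, as the interface text tells. Its arguments: {"type":"object","properties":{"steps":{"type":"array"},"fingers":{"type":"number"},"squeeze":{"type":"number"}},"required":["steps"]}

```bash
ls; mkdir -p pics; python3 - <<'E'
from station import manip
import cv2
for n in("scene","top"):
    s=manip.snapshot(n); cv2.imwrite(f"pics/{n}0.png",s["img"][:,:,::-1]); print(n,s["K"].tolist(),s["world_from_camera"].round(4).tolist(),s["shot"])
print(manip.sense())
E
```

```text
pics
scene [[382.6764850386081, 0.0, 315.8364602537349], [0.0, 382.6764850386081, 204.46196491144303], [0.0, 0.0, 1.0]] [[-0.4787, 0.5721, -0.666, 1.2419], [0.878, 0.3095, -0.3653, 0.5266], [-0.0029, -0.7595, -0.6504, 0.6829], [0.0, 0.0, 0.0, 1.0]] 1
top [[442.45717281480876, 0.0, 317.8215215149466], [0.0, 442.45717281480876, 205.56556733677104], [0.0, 0.0, 1.0]] [[-0.0274, -0.9939, 0.1066, 0.4148], [-0.9993, 0.0301, 0.0238, 0.1296], [-0.0268, -0.1059, -0.994, 1.4146], [0.0, 0.0, 0.0, 1.0]] 2
{'t': 0.1, 'q': array([ 1.06449197e+00,  5.28390010e-01,  1.43375310e+00,  1.40661646e-05,
        1.18145415e+00, -1.78501888e-01]), 'qd': array([ 0.00041005, -0.00270303, -0.00427648, -0.00158677,  0.00012246,
        0.00050496]), 'tau': array([-1.25135293e-04, -4.43304849e+01, -1.78584731e+01, -2.35177349e-04,
        3.88741406e-03, -2.21922299e-06]), 'tcp_pos': array([0.20090231, 0.59119915, 0.25542783]), 'tool_rot': array([ 1.63170948e-01,  9.86597302e-01, -9.41938769e-04, -3.42652353e-04]), 'force': array([ 0.13916674, -0.33348987,  0.21450423]), 'ft_torque': array([ 0.02585712, -0.03952989,  0.04190804]), 'finger_gap': 0.9995032856973682}
```

View pics/scene0.png

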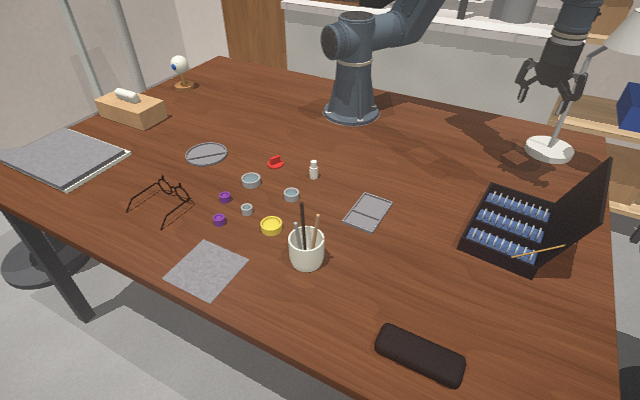

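View pics/top0.png

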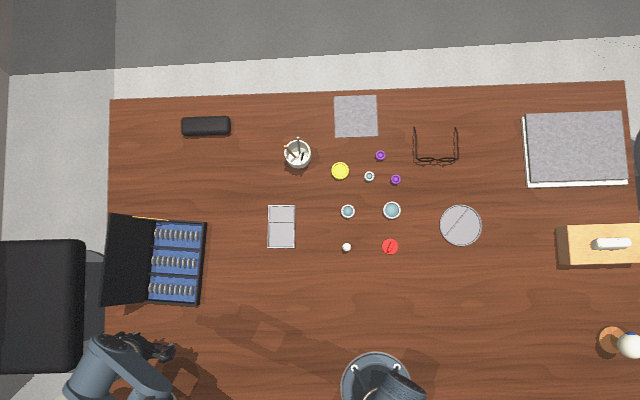

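```bash
cat >h.py <<'E'
import numpy as np,cv2
from station import manip
def w2p(s,P):
    M=np.linalg.inv(s["world_from_camera"]); c=M[:3,:3]@np.asarray(P,float)+M[:3,3]; p=s["K"]@c; return p[:2]/p[2]
def p2w(s,uv,z):
    W=s["world_from_camera"]; d=W[:3,:3]@np.linalg.inv(s["K"])@np.array([uv[0],uv[1],1.]); o=W[:3,3]
    return (o+d*(z-o[2])/d[2])[:2]
def crop(s,u0,v0,u1,v1,k,name):
    cv2.imwrite("pics/"+name,cv2.resize(s["img"][v0:v1,u0:u1,::-1],None,fx=k,fy=k,interpolation=cv2.INTER_CUBIC))
E
python3 - <<'E'
from h import *
H=dict(large_lens=.02,middle_lens=.02,small_lens=.02,occluder=.006,dropper=.058,rect_tray=.009,round_tray=.009,trial_frame=.0,pen_cup=.075)
for n in("top","scene"):
    s=manip.snapshot(n)
    for l,h in H.items():
        R=manip.regions_of(l,s);P=manip.pinpoint(l,s)
        for r in R[:4]:
            v,u=np.nonzero(r["pixels"]); print(n,l,"R %.2f"%r["score"],np.round([u.mean(),v.mean()],1),np.round(r["rect"],0),len(u),"w(h/2)",p2w(s,(u.mean(),v.mean()),h/2).round(4))
        for p in P[:4]: print("     P %.2f"%p["score"],np.round(p["point"],1),p2w(s,p["point"],0).round(4))
    if n=="top": crop(s,255,130,495,270,3.3,"top_crop.png")
    else: crop(s,170,130,410,280,3.3,"scene_crop.png")
E
```

```text
top large_lens R 0.72 [390.8 209.9] [383. 203. 400. 220.] 238 w(h/2) [ 0.5447 -0.0682]
top large_lens R 0.60 [151.8 260.9] [100. 212. 206. 305.] 8549 w(h/2) [0.4044 0.6965]
top large_lens R 0.57 [339.2 170.4] [332. 161. 348. 180.] 243 w(h/2) [0.677  0.0913]
     P 0.74 [391.8 209.5] [ 0.5467 -0.0728]
     P 0.50 [339.2 170.5] [0.6786 0.0911]
     P 0.46 [348.6 211.3] [0.545  0.0653]
     P 0.62 [368.9 173.5] [ 0.6657 -0.0044]
     P 0.61 [375.5 157. ] [ 0.7192 -0.0279]
     P 0.53 [395.8 180.6] [ 0.6397 -0.0899]
top occluder R 0.55 [389.6 245.5] [384. 238. 397. 253.] 167 w(h/2) [ 0.4324 -0.0602]
     P 0.58 [386.7 244.3] [ 0.4363 -0.0517]
top dropper R 0.38 [345.6 246.6] [344. 240. 354. 248.] 50 w(h/2) [0.4323 0.0798]
     P 0.55 [347.6 245.4] [0.4363 0.0722]
top rect_tray R 0.56 [280.9 225.7] [267. 202. 294. 249.] 1186 w(h/2) [0.505  0.2832]
     P 0.81 [279.4 227.6] [0.4992 0.2886]
top round_tray R 0.88 [459.8 225.1] [438. 205. 480. 246.] 1368 w(h/2) [ 0.4904 -0.2841]
top round_tray R 0.24 [280.8 227.1] [267. 206. 295. 250.] 1162 w(h/2) [0.5006 0.2836]
     P 0.76 [458.  225.5] [ 0
[... 1225 characters left out ...]
309. 161. 316. 179.] 102 w(h/2) [0.4407 0.0771]
     P 0.45 [311.7 175.4] [0.4305 0.0677]
scene rect_tray R 0.89 [367.1 212.6] [341. 193. 391. 233.] 1274 w(h/2) [0.5116 0.2814]
     P 0.80 [364.6 209.7] [0.4992 0.2692]
scene round_tray R 0.82 [205.7 154. ] [186. 138. 226. 167.] 766 w(h/2) [ 0.4966 -0.2867]
scene round_tray R 0.64 [275.  162.3] [266. 156. 281. 172.] 160 w(h/2) [ 0.4299 -0.064 ]
     P 0.98 [204.  150.1] [ 0.4763 -0.3128]
scene trial_frame R 0.83 [175.1 188. ] [166. 183. 185. 201.] 90 w(h/2) [ 0.672  -0.2504]
     P 0.71 [171.2 195.4] [ 0.7026 -0.2354]
scene pen_cup R 0.81 [305.5 245.3] [287. 201. 324. 272.] 1518 w(h/2) [0.7195 0.2123]
     P 0.59 [309.7 261.1] [0.7284 0.2279]
```

View pics/top_crop.png

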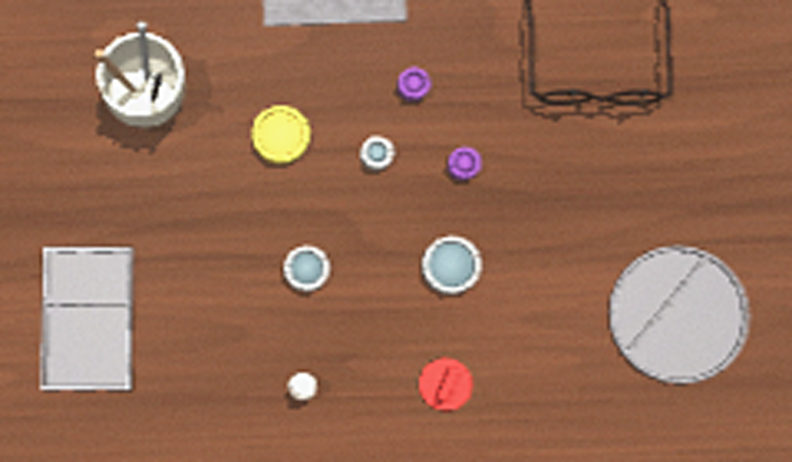

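View pics/scene_crop.png

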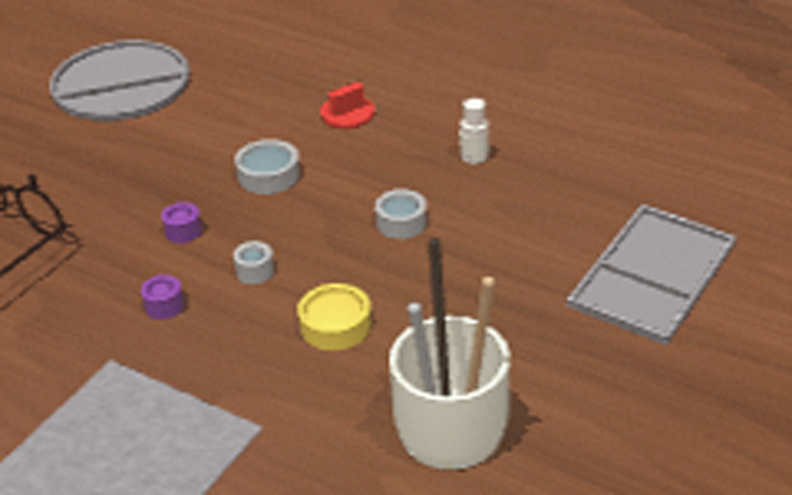

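```bash
cat >fit.py <<'E'
from h import *
from scipy.optimize import minimize
def cyl(c,prof):
    a=np.linspace(0,2*np.pi,40)
    return np.concatenate([np.c_[c[0]+r*np.cos(a),c[1]+r*np.sin(a),0*a+z] for r,z in prof])
def render(s,pts,box,k=6):
    u0,v0,u1,v1=box
    uv=np.array([w2p(s,p) for p in pts]); uv=(uv-[u0,v0]+.5)*k
    m=np.zeros(((v1-v0)*k,(u1-u0)*k),np.uint8)
    hull=cv2.convexHull(np.round(uv*16).astype(np.int32).reshape(-1,1,2)); cv2.fillConvexPoly(m,hull,255,shift=4)
    return cv2.resize(m,(u1-u0,v1-v0),interpolation=cv2.INTER_AREA)/255.
def fg(s,box,kind):
    u0,v0,u1,v1=box
    im=cv2.cvtColor(s["img"][v0:v1,u0:u1],cv2.COLOR_RGB2HSV).astype(float)
    h,S,V=im[...,0],im[...,1],im[...,2]
    if kind=="red": return np.clip((S-150)/60,0,1)*(V>110)
    return np.clip((100-S)/60,0,1)*(V>60)
def fit(s,c0,pf,kind,pad=6,z0=0):
    uv=np.array([w2p(s,p) for p in pf(c0)]); b=np.r_[uv.min(0)-pad,uv.max(0)+pad].astype(int)
    F=fg(s,b,kind)
    f=lambda c:np.abs(render(s,pf(c),b)-F).sum()
    r=minimize(f,c0,method="Nelder-Mead",options=dict(initial_simplex=np.vstack([c0]+[np.array(c0)+d for d in np.diag([.008]*2+[.15]*(len(c0)-2))]),xatol=1e-4))
    return r.x,r.fun,F.sum()
L=lambda r,h=.02:(lambda c:cyl(c,[(r,0),(r,h)]))
def rect(c):
    ca,sa=np.cos(c[2]),np.sin(c[2])
    return [[c[0]+ca*x-sa*y,c[1]+sa*x+ca*y,z] for x in(-.043,.043) for y in(-.069,.069) for z in(0,.009)]
OB=dict(large_lens=([.546,-.07],L(.027),"g"),middle_lens=([.546,.066],L(.021),"g"),small_lens=([.66,-.004],L(.015),"g"),
 dropper=([.436,.075],lambda c:cyl(c,[(.012,0),(.012,.038),(.009,.038),(.009,.058)]),"g"),
 occluder=([.432,-.062],lambda c:cyl(c,[(.025,0),(.025,.006)]),"red"),
 rect_tray=([.503,.284,-1.57],rect,"g"),round_tray=([.491,-.285],L(.066,.009),"g"))
E
python3 - <<'E'
from fit import *
S={n:manip.snapshot(n) for n in("top","scene")}
for k,(c,pf,kind) in OB.items():
    for n,s in S.items():
        r=fit(s,c,pf,kind); print(k,n,r[0].round(4),"err %.0f / %.0f"%r[1:])
t,s=S["top"],S["scene"]
cr=lambda u,v,u0,v0:(u/3.3+u0-.35,v/3.3+v0-.35)
for q in((627,348),(702,261)): print("div top",p2w(t,cr(*q,255,130),.009))
for q in((62,98),(183,76)): print("div scene",p2w(s,cr(*q,170,130),.009))
for q in((437,402),(452,367)): print("fin top",p2w(t,cr(*q,255,130),.029))
crop(t,375,230,405,260,18,"occ_t.png");crop(s,260,145,290,175,18,"occ_s.png")
a=cv2.imread("pics/occ_t.png");b=cv2.imread("pics/occ_s.png");cv2.imwrite("pics/occ.png",cv2.resize(np.hstack([a,b]),(800,400)))
print(manip.tips_ahead)
E
```

```text
large_lens top [ 0.5447 -0.0698] err 19 / 248
large_lens scene [ 0.5465 -0.0723] err 10 / 271
middle_lens top [0.5455 0.0695] err 14 / 151
middle_lens scene [0.547  0.0665] err 13 / 205
small_lens top [ 0.6562 -0.0024] err 8 / 86
small_lens scene [ 0.6572 -0.0055] err 6 / 135
dropper top [0.4324 0.078 ] err 6 / 58
dropper scene [0.4349 0.0751] err 14 / 148
occluder top [ 0.4308 -0.0599] err 148 / 57
occluder scene [ 0.4302 -0.0654] err 77 / 88
rect_tray top [ 0.5037  0.2832 -1.6015] err 18 / 1189
rect_tray scene [ 0.5065  0.2803 -1.6023] err 24 / 1228
round_tray top [ 0.4913 -0.2854] err 25 / 1402
round_tray scene [ 0.4935 -0.2889] err 22 / 810
div top [ 0.45994528 -0.23356762]
div top [ 0.54111843 -0.30973199]
div scene [ 0.55103823 -0.30877551]
div scene [ 0.46587995 -0.23155381]
fin top [ 0.4137119 -0.0481969]
fin top [ 0.44610594 -0.06371509]
0.025
```

View pics/occ.png

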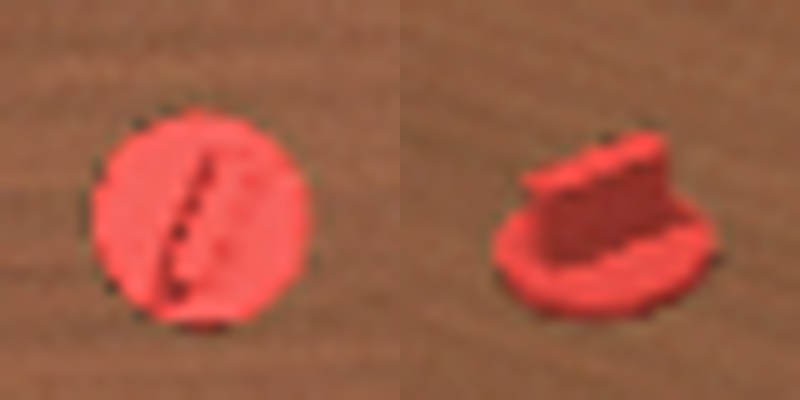

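```bash
python3 - <<'E'
from fit import *
import fit as F
S={n:manip.snapshot(n) for n in("top","scene")}
F.fg=lambda s,b,k:(lambda im:np.clip((im[...,0]-1.8*im[...,1]-20)/40,0,1))(s["img"][b[1]:b[3],b[0]:b[2]].astype(float))
def disc(c): return cyl(c,[(.025,0),(.025,.006)])
def fin(c):
    ca,sa=np.cos(c[2]),np.sin(c[2])
    return [[c[0]+ca*x-sa*y,c[1]+sa*x+ca*y,z] for x in(-.017,.017) for y in(-.005,.005) for z in(.006,.029)]
for n,s in S.items():
    uv=np.array([w2p(s,p) for p in disc((.431,-.0625))]); b=np.r_[uv.min(0)-10,uv.max(0)+10].astype(int)
    G=F.fg(s,b,0)
    for a0 in(-.4,.2,-1):
        f=lambda c:np.abs(np.maximum(render(s,disc(c),b),render(s,fin(c),b))-G).sum()
        r=minimize(f,[.431,-.0625,a0],method="Nelder-Mead",options=dict(initial_simplex=[[.431,-.0625,a0],[.437,-.0625,a0],[.431,-.057,a0],[.431,-.0625,a0+.2]]))
        print(n,r.x.round(4),r.fun,G.sum())
s=S["scene"]
P=[p2w(s,(260+(u-400)/13.333-.5,145+v/13.333-.5),.029) for u,v in((530,183),(658,138))]; print(P, np.degrees(np.arctan2(*(P[0]-P[1])[::-1])))
E
```

```text
top [ 0.4311 -0.0597 -0.4039] 9.057058823529413 201.22000000000003
top [ 0.4311 -0.0597  0.1961] 9.057058823529413 201.22000000000003
top [ 0.4311 -0.0597 -1.0039] 9.057058823529413 201.22000000000003
scene [ 0.4325 -0.0641 -0.2996] 19.76343137254902 157.065
scene [ 0.4328 -0.0638 -0.2567] 19.95460784313726 157.065
scene [ 0.4322 -0.064  -0.7078] 22.073431372549024 157.065
[array([ 0.44923368, -0.07023679]), array([ 0.41949642, -0.05453248])] -27.8386401445098
```

```bash
cat >go.py <<'E'
import sys
from h import *
from scipy.spatial.transform import Rotation as R
def go(x,y,z,ang=66):
    s=manip.sense(); r=R.from_quat(s["tool_rot"]); p=s["tcp_pos"]
    ty=r.as_matrix()[:,1]; cur=np.degrees(np.arctan2(ty[1],ty[0])); tz=r.as_matrix()[:,2]
    d=r.inv().apply(np.array([x,y,z])-p)
    rz=-((ang-cur+90)%180-90)
    r2=r*R.from_rotvec([0,0,np.radians(rz)])
    d2=r2.inv().apply(np.array([x,y,z])-p)
    print("t",round(s["t"],2),"p",p.round(4),"cur",round(cur,2),"tilt",tz.round(3),"gap",round(s["finger_gap"],3),"F",s["force"].round(2))
    print("rz",round(rz,2),"shift after rz",(d2*1000).round(1),"mm, unrot",(d*1000).round(1),"rows>=",np.ceil(np.linalg.norm(d)/.0625))
if __name__=="__main__": go(*map(float,sys.argv[1:]))
E
python3 go.py .5456 -.071 .12
```

```text
t 2.2 p [0.2012 0.5917 0.2563] cur 71.22 tilt [-0. -0. -1.] gap 1.001 F [0.55 0.51 0.68]
rz 5.22 shift after rz [-584.2 -465.3  136.3] mm, unrot [-539.4 -516.5  136.3] rows>= 13.0
```

Call:
play_rows(steps=[[[0,0,0,0,0,5.2],[-0.042,-0.033,0.01,0,0,0],[-0.042,-0.033,0.01,0,0,0],[-0.042,-0.033,0.01,0,0,0],[-0.042,-0.033,0.01,0,0,0],[-0.042,-0.033,0.01,0,0,0],[-0.042,-0.033,0.01,0,0,0],[-0.042,-0.033,0.01,0,0,0],[-0.042,-0.033,0.01,0,0,0],[-0.042,-0.033,0.01,0,0,0]]])

```text
t: 3.45
tcp_pos: [0.427, 0.1652, 0.1663]
tool_rot: [0.208, 0.978, 0.0, 0.001]
force: [0.0, -0.3, -0.0]
finger_gap: 0.998
```

Call:
play_rows(steps=[[[-0.042,-0.033,0.01,0,0,0],[-0.042,-0.033,0.01,0,0,0],[-0.042,-0.033,0.01,0,0,0],[-0.042,-0.033,0.01,0,0,0],[-0.02,-0.03,0.006,0,0,0],[0,0,0,0,0,0],[0,0,0,0,0,0]]])

```text
t: 4.32
tcp_pos: [0.5313, -0.0573, 0.1203]
tool_rot: [0.208, 0.978, 0.0, -0.0]
force: [-0.3, -0.6, 0.5]
finger_gap: 0.999
```

```bash
python3 go.py .5456 -.071 .033; python3 - <<'E'
from h import *
s=manip.snapshot("scene"); crop(s,150,70,390,240,3.3,"s1.png")
E
```

```text
t 4.33 p [ 0.5313 -0.0573  0.1203] cur 66.0 tilt [-0.001  0.001 -1.   ] gap 0.999 F [-0.32 -0.59  0.48]
rz -0.0 shift after rz [-18.7  -6.7  87.3] mm, unrot [-18.7  -6.7  87.3] rows>= 2.0
```

View pics/s1.png

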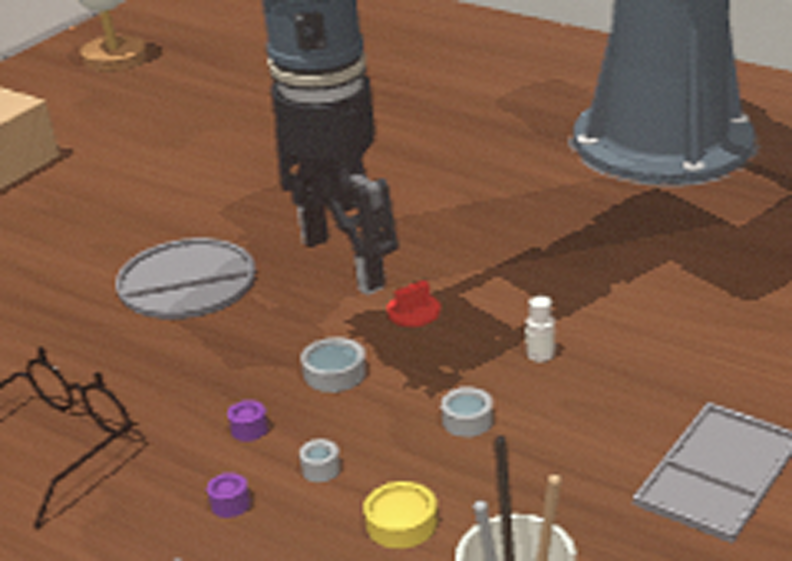

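The chrome-rimmed 54 mm lens is at pixel (251,180), and the yellow look-alike is at about (271,225). The chrome one is the target. I'm lowering onto it.

Call:
play_rows(steps=[[[-0.0187,-0.0067,0.04,0,0,0],[0,0,0.03,0,0,0],[0,0,0.017,0,0,0],[0,0,0,0,0,0],[0,0,0,0,0,0]]], fingers=0.8, squeeze=30)

```text
t: 5.0
tcp_pos: [0.5466, -0.071, 0.0342]
tool_rot: [0.207, 0.978, -0.0, 0.001]
force: [0.4, 0.9, 0.1]
finger_gap: 0.802
```

```bash
python3 go.py .5456 -.071 .033; python3 - <<'E'
from h import *
s=manip.snapshot("scene"); crop(s,200,130,300,210,7,"s2.png")
E
```

```text
t 5.0 p [ 0.5466 -0.071   0.0342] cur 66.06 tilt [ 0.001 -0.    -1.   ] gap 0.802 F [0.37 0.88 0.1 ]
rz 0.06 shift after rz [ 0.9 -0.3  1.2] mm, unrot [ 0.9 -0.3  1.2] rows>= 1.0
```

View pics/s2.png

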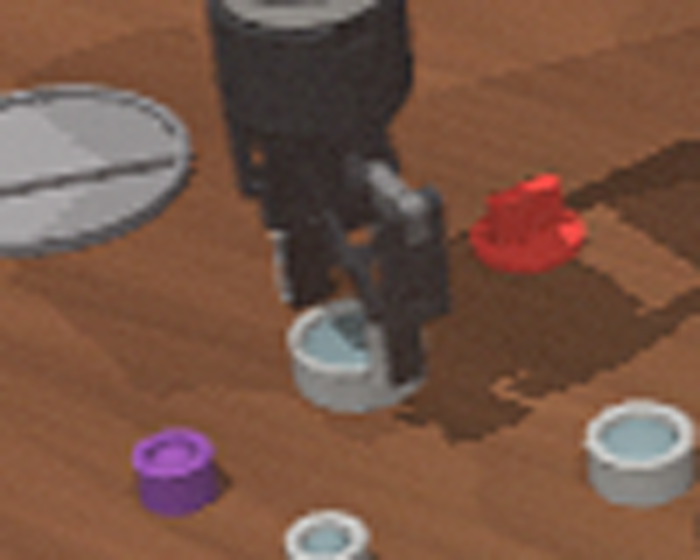

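```bash
python3 - <<'E'
from h import *
s=manip.snapshot("scene")
for d in(.034,.041,.048):
  for z in(0.,.01,.02): print(d,z,(w2p(s,(.546+.407*d,-.071+.9135*d,z))-[199.6,129.6])*7)
E
```

```text
0.034 0.0 [404.47203082 410.54024705]
0.034 0.01 [401.97944567 391.35302976]
0.034 0.02 [399.45717671 371.93731483]
0.041 0.0 [413.23863696 418.88290025]
0.041 0.01 [410.78850479 399.67105888]
0.041 0.02 [408.30908087 380.22953661]
0.048 0.0 [422.07290337 427.28994167]
0.048 0.01 [419.66595739 408.05366913]
0.048 0.02 [417.23012357 388.5865255 ]
```

Call:
play_rows(steps=[[[0.001,0,0.006,0,0,0],[0,0,0,0,0,0]]])

```text
t: 5.35
tcp_pos: [0.5449, -0.071, 0.0273]
tool_rot: [0.208, 0.978, 0.0, -0.0]
force: [-0.1, 1.1, -0.5]
finger_gap: 0.801
```

Call:
play_rows(steps=[[[0,0,0,0,0,0],[0,0,0,0,0,0],[0,0,0,0,0,0],[0,0,0,0,0,0],[0,0,0,0,0,0],[0,0,0,0,0,0]]], fingers=0, squeeze=30)

```text
t: 6.1
tcp_pos: [0.5452, -0.0711, 0.0276]
tool_rot: [0.208, 0.978, -0.0, 0.0]
force: [-1.4, 0.1, 5.8]
finger_gap: 0.618
```

```bash
python3 go.py .479 .2826 .029; python3 - <<'E'
from h import *
s=manip.snapshot("scene"); crop(s,200,130,300,210,7,"s3.png")
E
```

```text
t 6.1 p [ 0.5452 -0.0711  0.0276] cur 66.02 tilt [ 0. -0. -1.] gap 0.618 F [-1.44  0.07  5.84]
rz 0.02 shift after rz [204.3 296.2  -1.4] mm, unrot [204.2 296.2  -1.4] rows>= 6.0
```

View pics/s3.png

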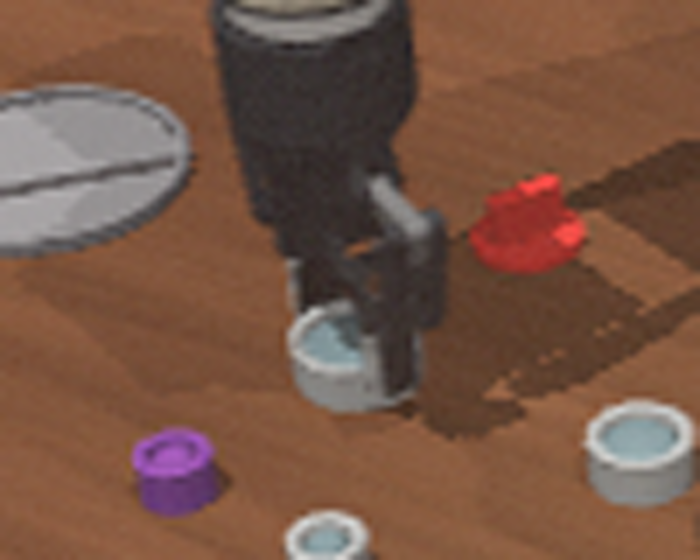

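Call:
play_rows(steps=[[[0,0,-0.02,0,0,0],[0,0,-0.03,0,0,0],[0.02,0.03,-0.02,0,0,0],[0.029,0.042,0,0,0,0],[0.029,0.042,0,0,0,0],[0.029,0.042,0,0,0,0],[0.029,0.042,0,0,0,0],[0.029,0.042,0,0,0,0],[0.029,0.042,0,0,0,0],[0.0103,0.0142,0,0,0,0]]])

```text
t: 7.4
tcp_pos: [0.4781, 0.2852, 0.0969]
tool_rot: [0.206, 0.979, 0.0, 0.0]
force: [0.2, -0.9, -0.1]
finger_gap: 0.618
```

Call:
play_rows(steps=[[[0,0,0,0,0,0],[0,0,0,0,0,0]]])

```text
t: 7.65
tcp_pos: [0.4792, 0.2814, 0.0971]
tool_rot: [0.208, 0.978, -0.0, -0.0]
force: [0.4, -0.6, -0.1]
finger_gap: 0.619
```

```bash
python3 go.py .479 .2826 .031; python3 - <<'E'
from h import *
s=manip.snapshot("scene"); crop(s,310,110,450,250,5,"s4.png")
E
```

```text
t 7.65 p [0.4792 0.2814 0.0971] cur 65.96 tilt [-0.    -0.001 -1.   ] gap 0.619 F [ 0.39 -0.63 -0.14]
rz -0.04 shift after rz [ 0.6  1.1 66.1] mm, unrot [ 0.6  1.1 66.1] rows>= 2.0
```

View pics/s4.png

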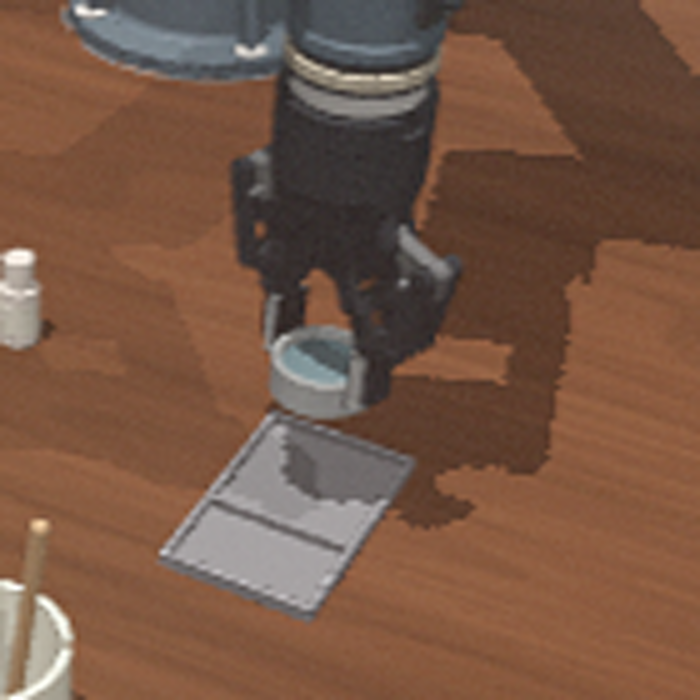

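Call:
play_rows(steps=[[[0.0006,0.001,0.03,0,0,0],[0,0,0.02,0,0,0],[0,0,0.01,0,0,0],[0,0,0.006,0,0,0],[0,0,0,0,0,0],[0,0,0,0,0,0]]])

```text
t: 8.45
tcp_pos: [0.4792, 0.2839, 0.0319]
tool_rot: [0.208, 0.978, 0.0, 0.0]
force: [0.8, 0.3, -0.1]
finger_gap: 0.623
```

Call:
play_rows(steps=[[[0,0,0,0,0,0],[0,0,0,0,0,0],[0,0,0,0,0,0],[0,0,-0.01,0,0,0],[0,0,-0.03,0,0,0],[0,0,-0.03,0,0,0]]], fingers=0.8)

```text
t: 9.2
tcp_pos: [0.4786, 0.2837, 0.1024]
tool_rot: [0.208, 0.978, -0.0, -0.0]
force: [-0.2, 0.5, 0.2]
finger_gap: 0.8
```

```bash
python3 go.py .4337 .0766 .11
```

```text
t 9.2 p [0.4786 0.2837 0.1024] cur 66.02 tilt [-0. -0. -1.] gap 0.8 F [-0.23  0.46  0.25]
rz 0.02 shift after rz [ -43.2 -207.5   -7.6] mm, unrot [ -43.1 -207.5   -7.6] rows>= 4.0
```

Call:
play_rows(steps=[[[-0.01,-0.05,-0.008,0,0,0],[-0.01,-0.05,0,0,0,0],[-0.01,-0.05,0,0,0,0],[-0.0132,-0.0575,0,0,0,0],[0,0,0,0,0,0],[0,0,0,0,0,0]]], fingers=0.7)

```text
t: 9.95
tcp_pos: [0.4345, 0.0767, 0.1098]
tool_rot: [0.208, 0.978, 0.0, 0.001]
force: [-0.6, 0.3, -0.5]
finger_gap: 0.697
```

```bash
python3 go.py .4337 .0766 .038; python3 - <<'E'
from h import *
s=manip.snapshot("scene"); crop(s,260,90,400,230,5,"s5.png")
E
```

```text
t 9.95 p [0.4345 0.0767 0.1098] cur 65.96 tilt [ 0.001  0.    -1.   ] gap 0.697 F [-0.55  0.31 -0.54]
rz -0.04 shift after rz [ 0.7 -0.4 71.8] mm, unrot [ 0.7 -0.4 71.8] rows>= 2.0
```

View pics/s5.png

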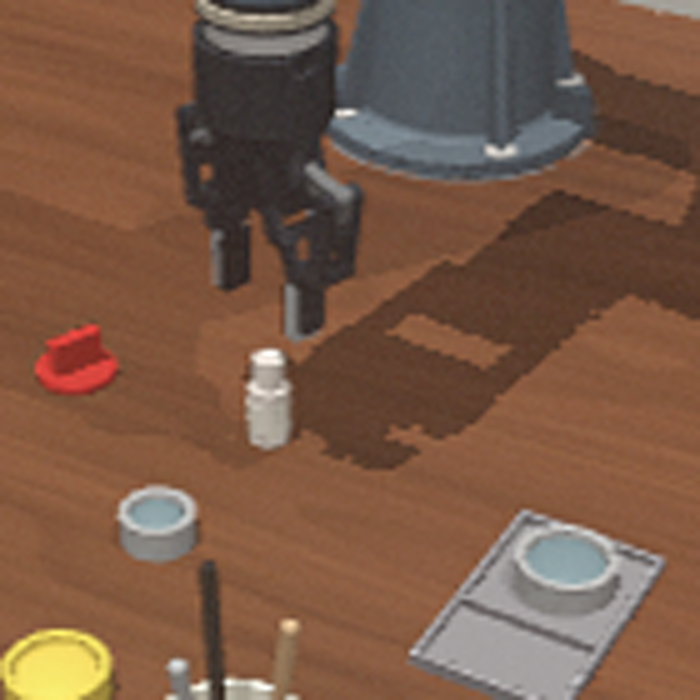

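The large lens sits in the bigger compartment, and the gripper is above the dropper at crop (268,400).

Call:
play_rows(steps=[[[0.0007,0,0.04,0,0,0],[0,0,0.02,0,0,0],[0,0,0.012,0,0,0],[0,0,0,0,0,0]]])

```text
t: 10.5
tcp_pos: [0.4332, 0.0779, 0.0368]
tool_rot: [0.207, 0.978, -0.0, -0.001]
force: [-0.7, -0.3, 0.1]
finger_gap: 0.704
```

Call:
play_rows(steps=[[[0,0,0,0,0,0],[0,0,0,0,0,0],[0,0,0,0,0,0],[0,0,0,0,0,0],[0,0,0,0,0,0],[0,0,0,0,0,0],[0,0,0,0,0,0]]], fingers=0, squeeze=25)

```text
t: 11.38
tcp_pos: [0.4338, 0.077, 0.038]
tool_rot: [0.208, 0.978, 0.0, 0.001]
force: [0.7, 2.0, 5.9]
finger_gap: 0.274
```

```bash
python3 go.py .546 .2805 .115;  python3 - <<'E'
from fit import *
for n in("top","scene"):
    s=manip.snapshot(n)
    pf=lambda c:cyl(c,[(.027,.003),(.027,.023)])
    # glass/rim contrast weak vs grey tray: show crop
    if n=="top": crop(s,255,190,305,260,10,"t5.png")
E
```

```text
t 11.38 p [0.4338 0.077  0.038 ] cur 66.0 tilt [ 0.002  0.    -1.   ] gap 0.274 F [0.74 1.95 5.93]
rz -0.0 shift after rz [-19.9 231.6 -76.8] mm, unrot [-19.9 231.6 -76.8] rows>= 4.0
```

View pics/t5.png

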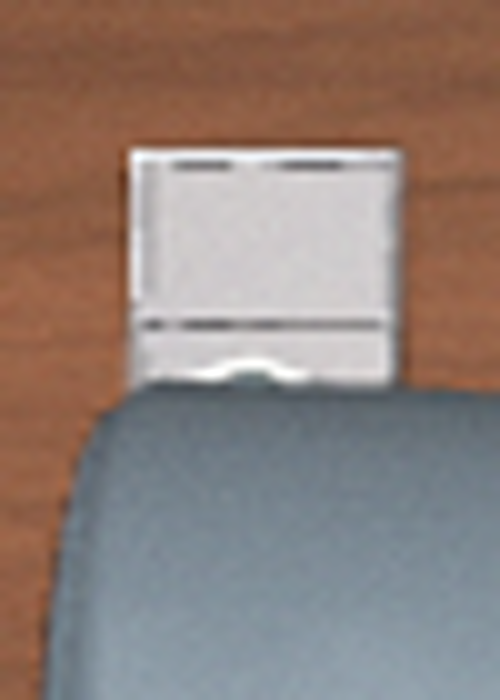

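Call:
play_rows(steps=[[[0,0,-0.02,0,0,0],[0,0,-0.037,0,0,0],[-0.004,0.046,-0.02,0,0,0],[-0.004,0.05,0,0,0,0],[-0.004,0.05,0,0,0,0],[-0.004,0.05,0,0,0,0],[-0.0039,0.0356,0,0,0,0],[0,0,0,0,0,0],[0,0,0,0,0,0]]])

```text
t: 12.6
tcp_pos: [0.5445, 0.2797, 0.1139]
tool_rot: [0.208, 0.978, -0.001, -0.001]
force: [-0.1, -0.1, -0.4]
finger_gap: 0.269
```

```bash
python3 go.py .546 .2805 .042;  python3 - <<'E'
from h import *
s=manip.snapshot("scene"); crop(s,310,110,450,250,5,"s6.png")
s=manip.snapshot("top"); crop(s,255,190,305,260,8,"t6.png")
E
```

```text
t 12.6 p [0.5445 0.2797 0.1139] cur 66.02 tilt [-0.002 -0.001 -1.   ] gap 0.269 F [-0.05 -0.1  -0.37]
rz 0.02 shift after rz [-1.2  1.5 71.9] mm, unrot [-1.2  1.5 71.9] rows>= 2.0
```

View pics/s6.png

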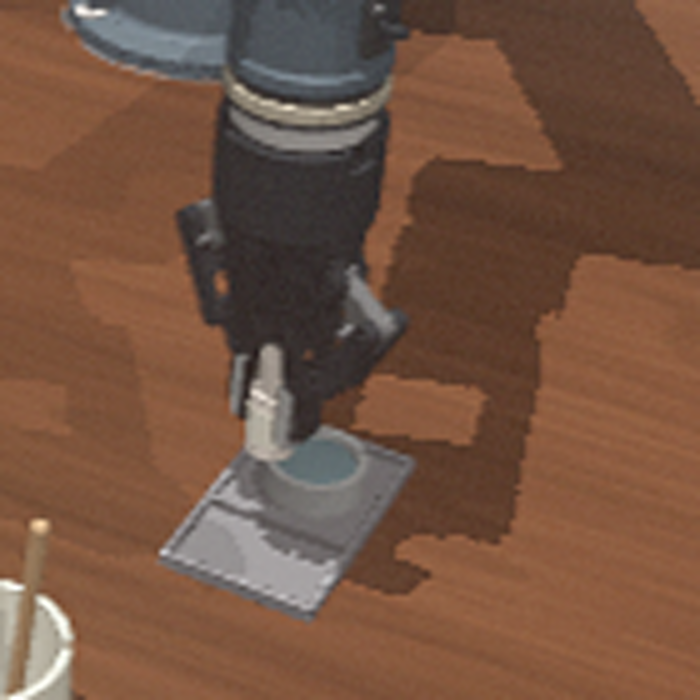

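View pics/t6.png

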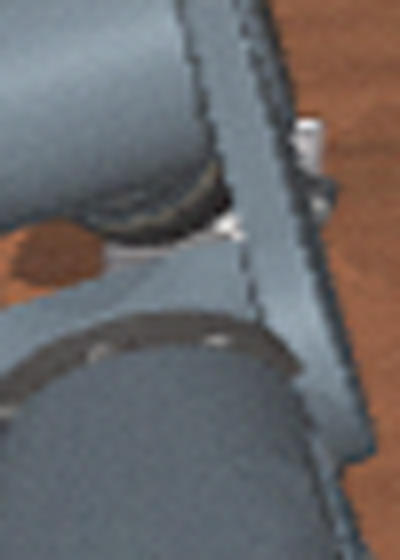

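Call:
play_rows(steps=[[[-0.0012,0.0015,0.035,0,0,0],[0,0,0.02,0,0,0],[0,0,0.011,0,0,0],[0,0,0.006,0,0,0],[0,0,0,0,0,0],[0,0,0,0,0,0]]])

```text
t: 13.45
tcp_pos: [0.5478, 0.2816, 0.043]
tool_rot: [0.208, 0.978, 0.0, 0.001]
force: [0.4, -1.3, 0.2]
finger_gap: 0.271
```

```bash
python3 go.py .546 .2805 .041;  python3 - <<'E'
from h import *
s=manip.snapshot("scene"); crop(s,310,150,410,250,7,"s7.png")
E
```

```text
t 13.45 p [0.5478 0.2816 0.043 ] cur 66.02 tilt [ 0.001  0.    -1.   ] gap 0.271 F [ 0.36 -1.3   0.17]
rz 0.02 shift after rz [ 1.2 -1.7  2. ] mm, unrot [ 1.2 -1.7  2. ] rows>= 1.0
```

View pics/s7.png

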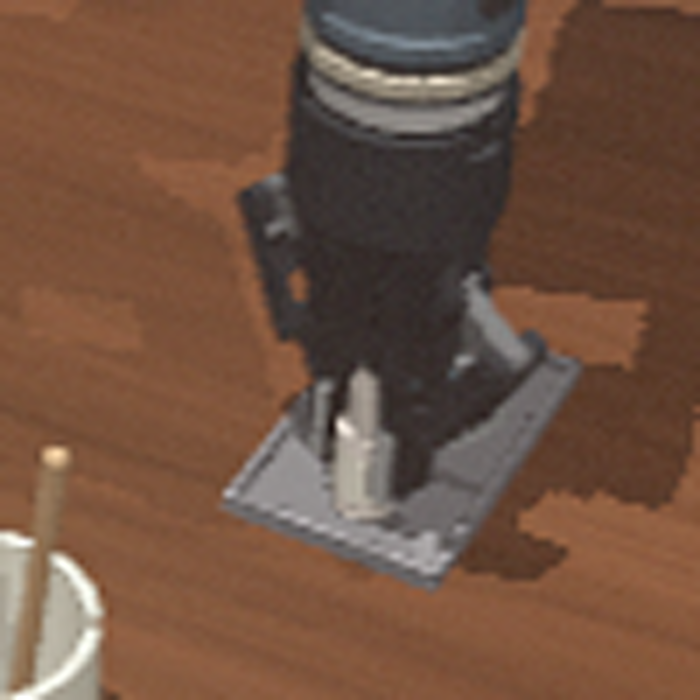

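Upright and inside. I'm lowering the last 2 mm, then opening and lifting.

Call:
play_rows(steps=[[[0,-0.001,0.0025,0,0,0],[0,0,0,0,0,0],[0,0,0,0,0,0]]])

```text
t: 13.88
tcp_pos: [0.5476, 0.2809, 0.0411]
tool_rot: [0.208, 0.978, 0.001, 0.001]
force: [-1.0, 0.9, 5.0]
finger_gap: 0.275
```

Call:
play_rows(steps=[[[0,0,0,0,0,0],[0,0,0,0,0,0],[0,0,0,0,0,0],[0,0,-0.015,0,0,0],[0,0,-0.03,0,0,0],[0,0,-0.05,0,0,0]]], fingers=0.55)

```text
t: 14.62
tcp_pos: [0.5459, 0.28, 0.135]
tool_rot: [0.208, 0.978, -0.001, -0.002]
force: [0.2, 0.4, -0.2]
finger_gap: 0.547
```

```bash
python3 go.py .6567 -.004 .11
```

```text
t 14.62 p [0.5459 0.28   0.135 ] cur 66.01 tilt [-0.003 -0.001 -1.   ] gap 0.547 F [ 0.15  0.43 -0.19]
rz 0.01 shift after rz [-216.8 -214.3   24.9] mm, unrot [-216.8 -214.4   24.9] rows>= 5.0
```

Call:
play_rows(steps=[[[-0.0204,-0.0457,0,0,0,0],[-0.0204,-0.0457,0,0,0,0],[-0.0204,-0.0457,0,0,0,0],[-0.0202,-0.0456,0,0,0,0],[-0.045,-0.0106,0.01,0,0,0],[-0.045,-0.0106,0.01,0,0,0],[-0.0454,-0.0105,0.005,0,0,0],[0,0,0,0,0,0],[0,0,0,0,0,0]]], fingers=0.65)

```text
t: 15.75
tcp_pos: [0.6571, -0.0034, 0.1101]
tool_rot: [0.208, 0.978, 0.0, -0.001]
force: [-0.3, 0.1, -0.3]
finger_gap: 0.653
```

```bash
python3 go.py .6567 -.004 .027; python3 - <<'E'
from h import *
s=manip.snapshot("scene"); crop(s,180,90,400,260,3.6,"s8.png")
s=manip.snapshot("top"); crop(s,255,140,405,260,5,"t8.png")
E
```

```text
t 15.75 p [ 0.6571 -0.0034  0.1101] cur 66.0 tilt [-0.001  0.    -1.   ] gap 0.653 F [-0.26  0.12 -0.28]
rz 0.0 shift after rz [-0.  -0.7 83.1] mm, unrot [-0.  -0.7 83.1] rows>= 2.0
```

View pics/s8.png

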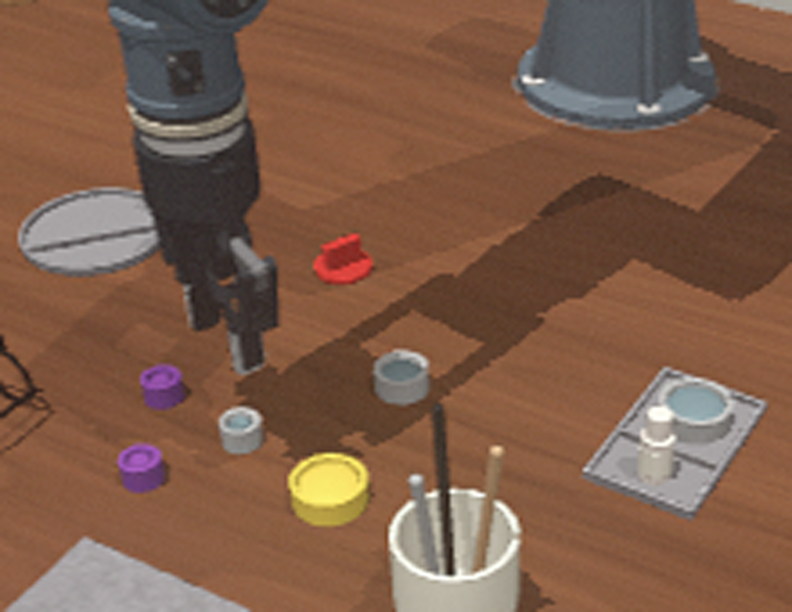

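View pics/t8.png

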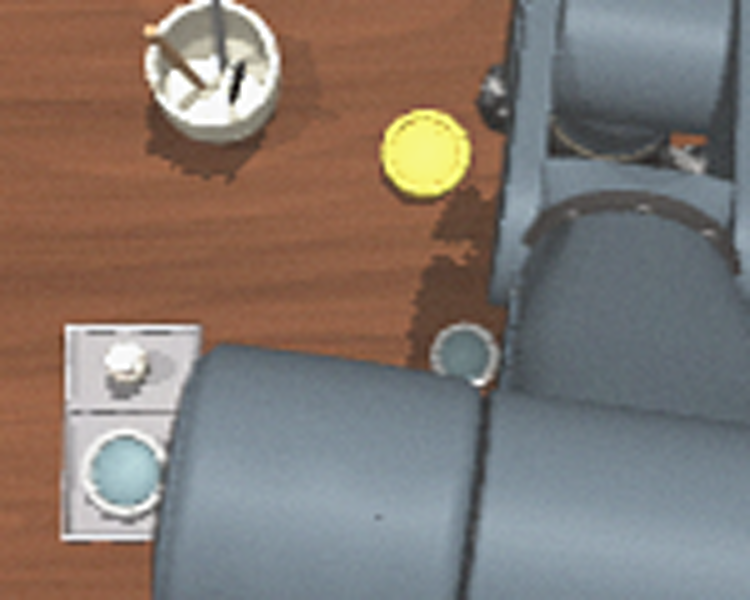

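Large lens and dropper are well placed. The chrome 30 mm lens, at pixel (247,209), is the target. The purple ones, at about (225,198) and (219,220), are not. I'm lowering onto the chrome one.

Call:
play_rows(steps=[[[0,-0.0007,0.04,0,0,0],[0,0,0.025,0,0,0],[0,0,0.014,0,0,0],[0,0,0,0,0,0]]])

```text
t: 16.35
tcp_pos: [0.6566, -0.0035, 0.0302]
tool_rot: [0.207, 0.978, -0.0, -0.001]
force: [-0.4, 0.0, 0.8]
finger_gap: 0.651
```

Call:
play_rows(steps=[[[0,0,0,0,0,0],[0,0,0,0,0,0],[0,0,0,0,0,0],[0,0,0,0,0,0],[0,0,0,0,0,0],[0,0,0,0,0,0]]], fingers=0, squeeze=25)

```text
t: 17.1
tcp_pos: [0.6586, -0.0043, 0.0323]
tool_rot: [0.208, 0.978, 0.0, 0.001]
force: [0.3, 0.6, 6.4]
finger_gap: 0.336
```

```bash
python3 go.py .5189 -.2583 .11; python3 - <<'E'
from h import *
s=manip.snapshot("scene"); crop(s,190,150,290,240,7,"s9.png")
E
```

```text
t 17.1 p [ 0.6586 -0.0043  0.0323] cur 66.01 tilt [ 0.003 -0.    -1.   ] gap 0.336 F [0.25 0.61 6.42]
rz 0.01 shift after rz [  24.1 -288.8  -78. ] mm, unrot [  24.2 -288.8  -78. ] rows>= 5.0
```

View pics/s9.png

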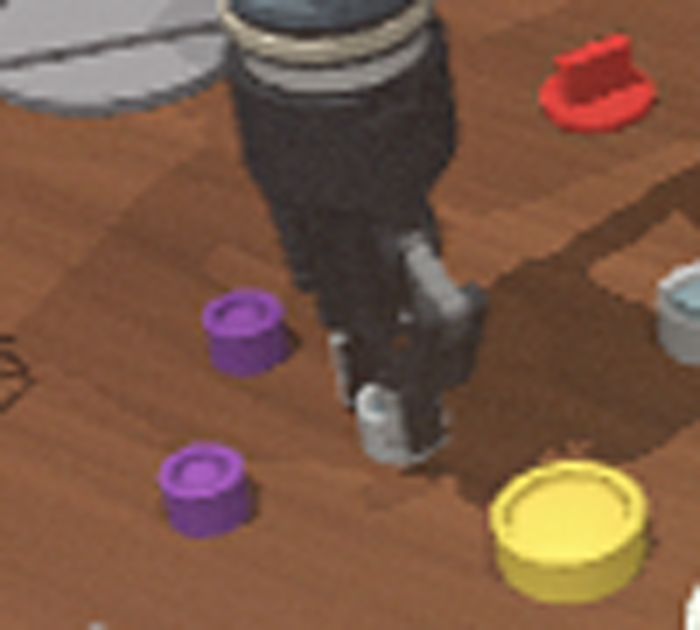

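Call:
play_rows(steps=[[[0,0,-0.02,0,0,0],[0,0,-0.035,0,0,0],[0.003,-0.04,-0.023,0,0,0],[0.004,-0.05,0,0,0,0],[0.004,-0.05,0,0,0,0],[0.004,-0.05,0,0,0,0],[0.004,-0.05,0,0,0,0],[0.0051,-0.0488,0,0,0,0],[0,0,0,0,0,0],[0,0,0,0,0,0]]])

```text
t: 18.4
tcp_pos: [0.5182, -0.2582, 0.1094]
tool_rot: [0.208, 0.978, 0.0, 0.0]
force: [-0.2, 0.1, -0.2]
finger_gap: 0.335
```

```bash
python3 go.py .5189 -.2583 .034; python3 - <<'E'
from h import *
s=manip.snapshot("scene"); crop(s,140,60,280,200,5,"s10.png")
E
```

```text
t 18.4 p [ 0.5182 -0.2582  0.1094] cur 65.97 tilt [ 0.  0. -1.] gap 0.335 F [-0.19  0.12 -0.21]
rz -0.03 shift after rz [-0.6  0.1 75.4] mm, unrot [-0.6  0.1 75.4] rows>= 2.0
```

View pics/s10.png

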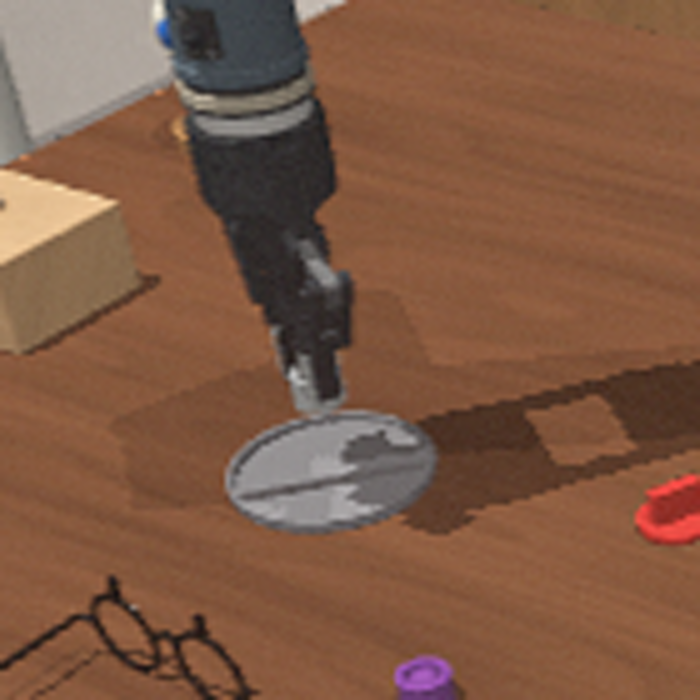

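Call:
play_rows(steps=[[[-0.0006,0,0.04,0,0,0],[0,0,0.02,0,0,0],[0,0,0.01,0,0,0],[0,0,0.005,0,0,0],[0,0,0,0,0,0],[0,0,0,0,0,0]]])

```text
t: 19.2
tcp_pos: [0.5191, -0.2574, 0.0353]
tool_rot: [0.207, 0.978, 0.0, 0.0]
force: [-1.7, 2.5, 4.8]
finger_gap: 0.338
```

```bash
python3 go.py .5189 -.2583 .034; python3 - <<'E'
from h import *
s=manip.snapshot("scene"); crop(s,160,100,260,190,7,"s11.png")
E
```

```text
t 19.2 p [ 0.5191 -0.2574  0.0353] cur 66.06 tilt [ 0.     0.001 -1.   ] gap 0.338 F [-1.74  2.46  4.8 ]
rz 0.06 shift after rz [-0.2 -0.9  1.3] mm, unrot [-0.2 -0.9  1.3] rows>= 1.0
```

View pics/s11.png

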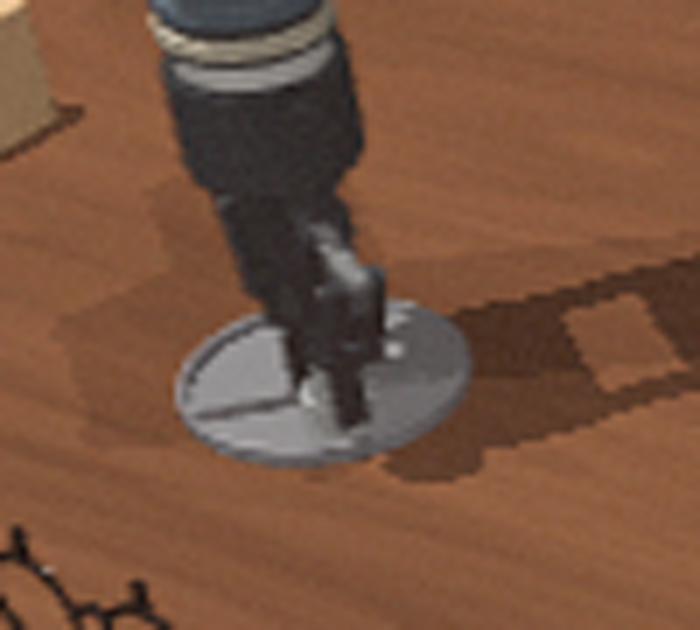

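Call:
play_rows(steps=[[[0,0,0,0,0,0],[0,0,0,0,0,0],[0,0,0,0,0,0],[0,0,-0.015,0,0,0],[0,0,-0.03,0,0,0],[0,0,-0.04,0,0,0]]], fingers=0.55)

```text
t: 20.0
tcp_pos: [0.5182, -0.2583, 0.1197]
tool_rot: [0.208, 0.978, 0.0, -0.001]
force: [0.4, -1.2, -0.1]
finger_gap: 0.551
```

```bash
python3 go.py .4318 -.062 .11
```

```text
t 20.0 p [ 0.5182 -0.2583  0.1197] cur 66.01 tilt [-0.001  0.001 -1.   ] gap 0.551 F [ 0.44 -1.25 -0.13]
rz 0.01 shift after rz [158.8 144.2  10. ] mm, unrot [158.8 144.2  10. ] rows>= 4.0
```

Call:
play_rows(steps=[[[0.04,0.036,0,0,0,0],[0.04,0.036,0,0,0,0],[0.04,0.036,0.005,0,0,0],[0.0388,0.0362,0.005,0,0,0],[0,0,0,0,0,0],[0,0,0,0,0,0]]])

```text
t: 20.75
tcp_pos: [0.4337, -0.0629, 0.1096]
tool_rot: [0.207, 0.978, -0.0, 0.002]
force: [-0.6, -2.1, -0.3]
finger_gap: 0.549
```

```bash
python3 go.py .4318 -.062 .036; python3 - <<'E'
from h import *
s=manip.snapshot("scene"); crop(s,170,80,310,220,5,"s12.png")
s=manip.snapshot("top"); crop(s,375,190,495,260,6,"t12.png")
E
```

```text
t 20.75 p [ 0.4337 -0.0629  0.1096] cur 66.06 tilt [ 0.003 -0.001 -1.   ] gap 0.549 F [-0.58 -2.06 -0.25]
rz 0.06 shift after rz [ 2.3  0.1 73.5] mm, unrot [ 2.3  0.1 73.5] rows>= 2.0
```

View pics/s12.png

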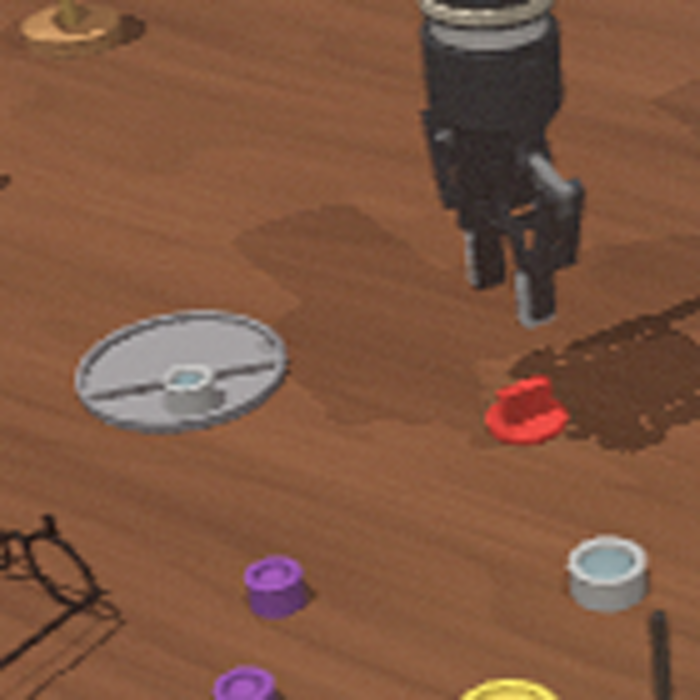

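View pics/t12.png

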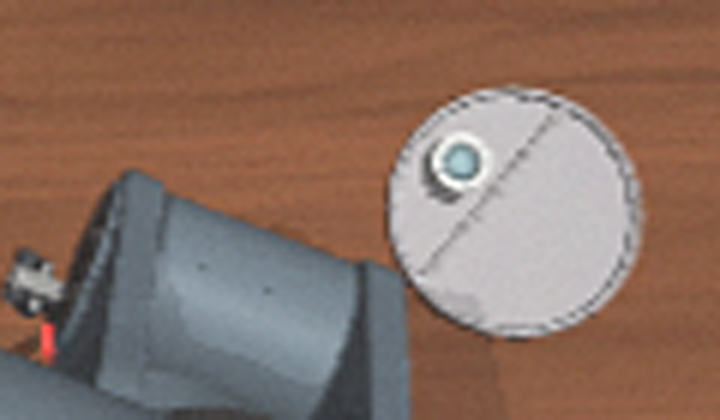

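Call:
play_rows(steps=[[[0.002,0,0.04,0,0,0],[0,0,0.02,0,0,0],[0,0,0.0125,0,0,0],[0,0,0,0,0,0]]], fingers=0.45)

```text
t: 21.35
tcp_pos: [0.4307, -0.0622, 0.0357]
tool_rot: [0.208, 0.978, 0.0, -0.0]
force: [-0.1, -0.2, 0.5]
finger_gap: 0.451
```

Call:
play_rows(steps=[[[0,0,0,0,0,0],[0,0,0,0,0,0],[0,0,0,0,0,0],[0,0,0,0,0,0],[0,0,0,0,0,0],[0,0,0,0,0,0]]], fingers=0, squeeze=25)

```text
t: 22.1
tcp_pos: [0.4309, -0.0617, 0.037]
tool_rot: [0.208, 0.978, -0.0, 0.001]
force: [0.0, -0.3, 6.1]
finger_gap: 0.109
```

Call:
play_rows(steps=[[[0,0,-0.02,0,0,0],[0,0,-0.03,0,0,0],[0,0,-0.025,0,0,0],[0,0,0,0,0,0]]])

```text
t: 22.6
tcp_pos: [0.4313, -0.0617, 0.1128]
tool_rot: [0.208, 0.978, -0.0, 0.002]
force: [0.4, 0.8, -0.4]
finger_gap: 0.105
```

```bash
python3 go.py .4755 -.3054 .11; python3 - <<'E'
from h import *
s=manip.snapshot("scene"); crop(s,220,80,330,190,6,"s13.png")
E
```

```text
t 22.6 p [ 0.4313 -0.0617  0.1128] cur 66.03 tilt [ 0.004 -0.002 -1.   ] gap 0.105 F [ 0.39  0.81 -0.44]
rz 0.03 shift after rz [-139.5 -204.7    3.3] mm, unrot [-139.4 -204.8    3.3] rows>= 4.0
```

View pics/s13.png

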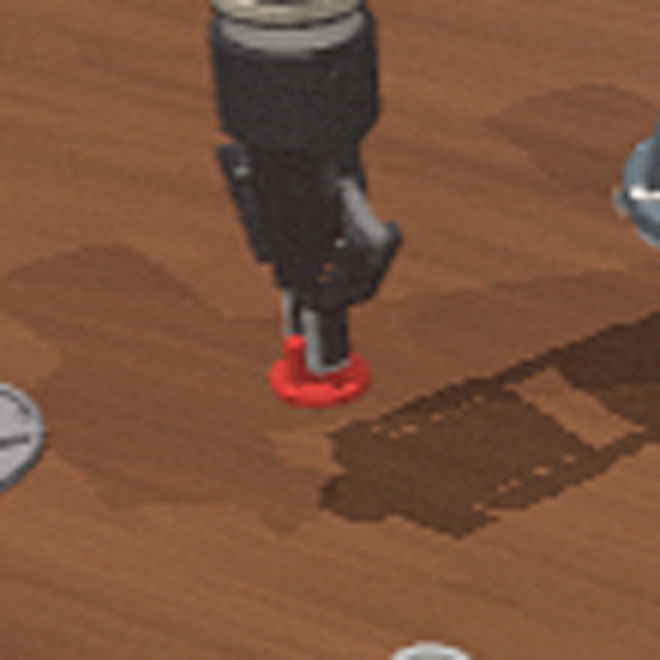

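Call:
play_rows(steps=[[[-0.028,-0.041,0,0,0,0],[-0.028,-0.041,0,0,0,0],[-0.028,-0.041,0,0,0,0],[-0.028,-0.041,0,0,0,0],[-0.0275,-0.0407,0.003,0,0,0],[0,0,0,0,0,0],[0,0,0,0,0,0]]])

```text
t: 23.52
tcp_pos: [0.4734, -0.3039, 0.1068]
tool_rot: [0.208, 0.978, 0.001, -0.002]
force: [-0.4, -0.0, -0.4]
finger_gap: 0.109
```

```bash
python3 go.py .4755 -.3054 .04; python3 - <<'E'
from h import *
s=manip.snapshot("scene"); crop(s,140,60,280,200,5,"s14.png")
E
```

```text
t 23.52 p [ 0.4734 -0.3039  0.1068] cur 65.98 tilt [-0.003  0.003 -1.   ] gap 0.109 F [-0.4  -0.01 -0.4 ]
rz -0.02 shift after rz [-2.8 -0.6 66.8] mm, unrot [-2.8 -0.6 66.8] rows>= 2.0
```

View pics/s14.png

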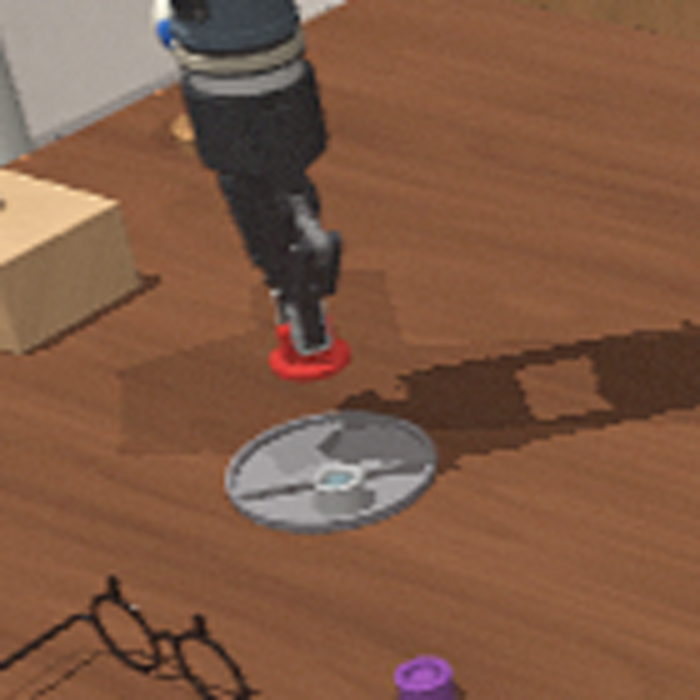

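Call:
play_rows(steps=[[[-0.002,-0.0006,0.03,0,0,0],[0,0,0.02,0,0,0],[0,0,0.01,0,0,0],[0,0,0.007,0,0,0],[0,0,0,0,0,0],[0,0,0,0,0,0]]])

```text
t: 24.32
tcp_pos: [0.4766, -0.3067, 0.0419]
tool_rot: [0.208, 0.978, -0.0, 0.001]
force: [-0.2, -0.1, -0.3]
finger_gap: 0.114
```

```bash
python3 go.py .4755 -.3054 .04; python3 - <<'E'
from h import *
s=manip.snapshot("scene"); crop(s,160,100,260,190,7,"s15.png")
E
```

```text
t 24.32 p [ 0.4766 -0.3067  0.0419] cur 66.02 tilt [ 0.001 -0.001 -1.   ] gap 0.114 F [-0.15 -0.08 -0.34]
rz 0.02 shift after rz [1.5 0.8 1.9] mm, unrot [1.5 0.8 1.9] rows>= 1.0
```

View pics/s15.png

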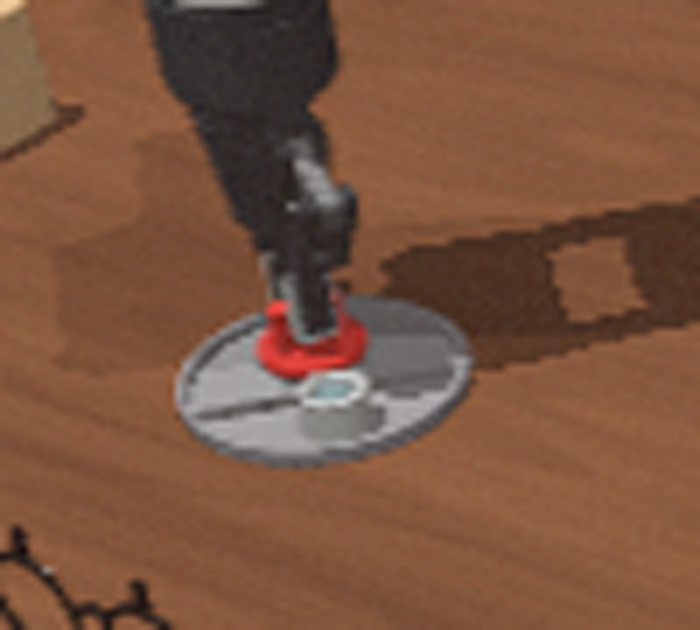

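Call:
play_rows(steps=[[[0,0,0.002,0,0,0],[0,0,0,0,0,0],[0,0,0,0,0,0]]])

```text
t: 24.75
tcp_pos: [0.4766, -0.3069, 0.0401]
tool_rot: [0.208, 0.978, -0.0, 0.001]
force: [-0.5, 0.2, 6.1]
finger_gap: 0.109
```

Call:
play_rows(steps=[[[0,0,0,0,0,0],[0,0,0,0,0,0],[0,0,0,0,0,0],[0,0,-0.015,0,0,0],[0,0,-0.03,0,0,0],[0,0,-0.05,0,0,0],[0,0,-0.06,0,0,0]]], fingers=0.3)

```text
t: 25.62
tcp_pos: [0.4757, -0.306, 0.1959]
tool_rot: [0.208, 0.978, 0.0, -0.001]
force: [1.1, -0.4, -0.1]
finger_gap: 0.297
```

Call:
play_rows(steps=[[[0.024,0.055,0,0,0,0],[0.024,0.055,0,0,0,0],[0.024,0.055,0,0,0,0],[0.024,0.055,0,0,0,0],[0.024,0.055,0,0,0,0],[0,0,0,0,0,0],[0,0,0,0,0,0],[0,0,0,0,0,0]]])

```text
t: 26.62
tcp_pos: [0.4788, -0.0079, 0.1947]
tool_rot: [0.209, 0.978, -0.0, 0.001]
force: [-0.8, -0.4, 0.3]
finger_gap: 0.299
```

```bash
python3 go.py .4755 -.3054 .04; python3 - <<'E'
from h import *
s=manip.snapshot("scene"); crop(s,150,110,410,280,3,"s16.png")
s=manip.snapshot("top"); crop(s,255,130,495,270,3.3,"t16.png")
E
```

```text
t 26.62 p [ 0.4788 -0.0079  0.1947] cur 65.91 tilt [ 0.001 -0.    -1.   ] gap 0.299 F [-0.76 -0.35  0.26]
rz -0.09 shift after rz [-117.8 -273.1  154.8] mm, unrot [-118.2 -273.   154.8] rows>= 6.0
```

View pics/s16.png

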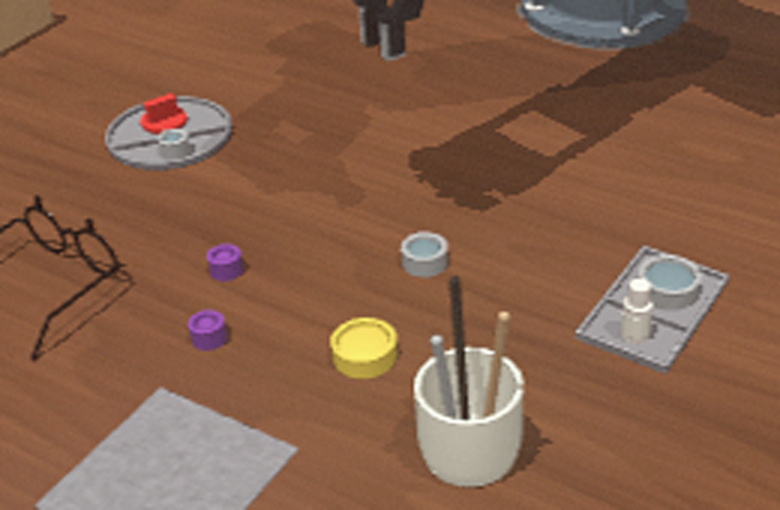

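View pics/t16.png

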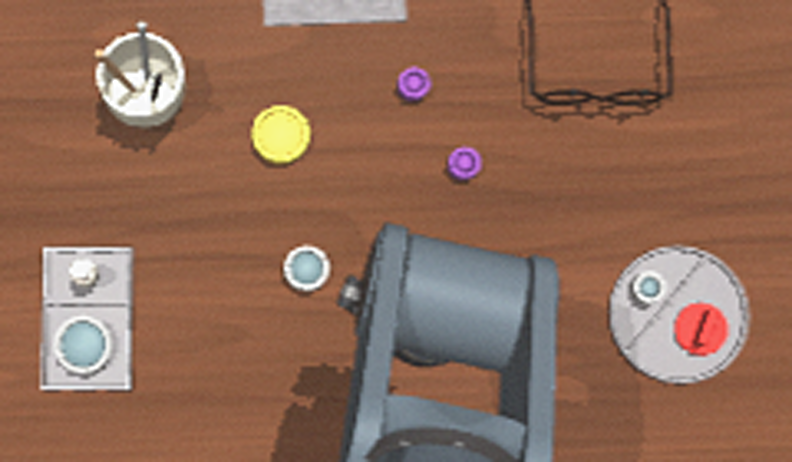

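```bash
python3 - <<'E'
from h import *
s=manip.snapshot("top")
def loc(uv,z,c,yaw):
    p=p2w(s,(uv[0]/3.3+255-.35,uv[1]/3.3+130-.35),z)-c; ca,sa=np.cos(yaw),np.sin(yaw); return np.round([ca*p[0]+sa*p[1],-sa*p[0]+ca*p[1]],4)
r=np.array([.5037,.2832]);o=np.array([.4913,-.2854])
print("large",loc((83,345),.023,r,-1.602),"dropper",loc((83,270),.061,r,-1.602))
print("small",loc((649,287),.023,o,-.745),"occ",loc((700,329),.009,o,-.745))
E
```

```text
large [-0.0011 -0.0267] dropper [0.0023 0.0416]
small [-0.0027  0.0403] occ [ 0.0012 -0.0238]
```

All four are within a few mm of their targets, so I'm handing in.

```bash
python3 -c "
from station import manip
print(manip.sign_off())"
```

```text
the job is handed in; nothing more can be done
None
```

I made up both kits and handed the job in at about 27 s of the 102 s allowed. The sign-off gives no verdict, so what follows is from my own last checks.

In the final top picture, each thing's position in its tray frame is inside the allowed range:

| Thing | Tray and compartment | x (mm) | y (mm) | Target y (mm) |
|---|---|---|---|---|
| Large lens | Rectangular, bigger | -1 | -27 | -26 |
| Dropper | Rectangular, smaller | 2 | 42 | 41 |
| Small lens | Round, smaller | -3 | 40 | 39 |
| Occluder | Round, bigger | 1 | -24 | -25 |

- **Placing:** I lowered each thing until it was at or within about 1 mm of the tray floor before opening the fingers. The small lens, dropper and occluder showed a contact force of 5 to 6 N. The large lens showed none, so it was released within about 1 mm of the floor by my estimate.
- **Orientation:** all four look upright and flat in the last pictures. The gripper was open and well clear at hand-in.
- **Bystanders:** the middle lens, trial frame, pen cup, and the purple and yellow look-alikes look unmoved in the before and after pictures. I did not measure their shift in numbers.
- **Disagreement:** the two cameras differed by a steady 2 to 4 mm, which is near the stated calibration. I used the average to move, and the table above comes from the top camera alone.

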